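Lift the large boiled egg with the serving tongs

ROBOT

A 6-joint arm with a two-finger parallel gripper is mounted at the origin on a cart in front of the work surface, level with it; the furniture and walls round the work are solid. World frame = base frame: x ahead of the robot, y to its left, z up, the work surface at z = 0. Lengths are in m, angles in rad, forces in N, time in s.
With the tool pointing down it reaches from about 0.375 to 0.9 m from the base axis. Payload 3.1 kg.
Tool frame: the origin (TCP) lies between the finger pads; the fingertips stand manip.nose_length ahead of it and the grasp point (between the pads) lies 5 mm behind it (manip.nose_length is the distance from the TCP to the fingertips, in m); z points along the fingers, y is the line along which they close (so a half turn about z gives the same grasp; the last joint's range is limited). The gripper opens to 85 mm and grips with 20 to 120 N. Pads are 22 mm wide; open, the fingers measure 114 mm over their backs; the gripper's body (76 mm by 85 mm) begins 54 mm behind the grasp point. The pads swing forward as they close: fully open they stand 13 mm farther back than shut.
Start: joints at [-1.397, 0.527, 1.433, -0, 1.181, -0.178], TCP at [0.215, -0.587, 0.245] pointing down, gripper open.
Joint ranges: [-3.08, 3.08], [-0.75, 2.2], [0.22, 2.44], [-1.43, 4.57], [0, 2.65], [-2.85, 2.85]. Speed limits (rad/s): [2.79, 2.79, 3.14, 3.14, 3.14, 3.14].

INTERFACE

Orientations are given as a unit quaternion [x, y, z, w].
In Python, from station import monitor, eyes, job, manip gives the robot as it stands.
- The arm moves only by the shell command python3 -m pendant 'ROWS' [FORCE]. ROWS is JSON, a list that holds one entry, the list of rows, each a list of 7 numbers: the shift along the tool's x, y, z as a fraction of full scale, then the turn, a rotation vector about the tool's x, y, z as a fraction of full scale, then the opening, from 0 (shut) to 1 (fully open). A call has 1 to 20 rows; each row shifts and turns the commanded pose from where the row before left it, along the tool's axes as they then stand; what a row does not reach is not made up. Full scale, the value 1, is 800 mm for a shift and 0.12 rad for a turn. A row lasts 1/10 s, in which the tool goes at most 50 mm and 8.59 degrees, less where a joint would pass 70% of its speed; a pose out of reach is approached as far as the arm can. A call with a number of a shift or a turn outside -1 to 1 is refused whole. A call with a gripper value outside its range is refused whole. The fingers move at their own pace and stop on an object; FORCE is the grip in N (left out, the last holds). Time passes only in rows, so rows that do not move let the fingers close. It gives the time, the measured TCP pose, the force, the opening and the grip force at its end, in the units of the state.
- monitor.sense(): the state, without advancing time (a new reading comes with each control period).
- eyes.snapshot(name): name is "side" or "top" or "wrist"; returns a dict with "pixels" (420x560x3 uint8, red, green, blue), "depth" (420x560 float32, m along the optical axis (not along the pixel's ray), 0 where there is no reading), "intrinsics" (3x3 intrinsics, pixels), "k1" (the pictures are not rectified: a ray, as slopes to the right and down, at radius r is drawn at 1 + k1 r^2 times it, then the intrinsics apply), "eye" and "attitude" of the camera in the world. Camera axes: x right, y down, z forward; pixel columns grow to the right and rows downward; lengths in m; the calibration is good to about 2 mm. A picture is of the moment at which its call begins.
- job.sign_off(): hands the job in; it is judged then, once.
The state is a dict: "t": time; "q": joint angles; "qd": joint speeds; "tau": joint torques, N m; "tcp_pos": TCP position; "tool_rot": TCP orientation; "force": force on the tool from outside, world axes, zero at the start; "ft_torque": the same for the moment, N m; "finger_gap": opening from 0.0 (shut) to 1.0 (fully open); "gripper_force": force on a finger pad.
Only numpy, scipy, OpenCV 4.12 (cv2) and the standard library are available. Lean on these libraries where they do the work, as an engineer would, in place of code of your own. Each camera call takes 0.05 s, during which the arm holds its last target. There are 200 camera calls.

TASK

Take the serving tongs from their wooden rest, close their jaws round the larger of the two eggs, and lift it upwards out of its egg cup with the tongs alone, at least 10 cm higher than it stood. Finish while holding it there, still, in the closed tongs; the fingers themselves never touch the egg, and the smaller egg, both egg cups, the salt shaker and the mug are left standing where they are.

Things in the scene. Friction and masses are not known exactly. Their poses are not given: they have to be found in the camera images.
- tongs: steel serving tongs lying level, 225 mm long, 0.08 kg. Origin on the centre line midway between the two flat black grips (each 56 mm long, 24 mm tall, outside the arms), half height, near the balance point: take hold here from above, across both arms. +x to the jaws, z up. Hinge 90 mm behind (axis z); the arms are sprung open and coupled, so the centre line stays midway
- tongs_jaws (a point): centre line midway between the jaws, half height, 85 mm ahead of the grip point (175 mm ahead of the hinge): the egg's centre belongs here. Each jaw is a V-shaped steel scallop, hollow inward, 20 mm tall, 40 mm long. Clear round space between them: 83 mm free, 65 mm with 50 mm over the grips, 48 mm (the larger egg) with 41 mm over the grips
- tongs_left (a joint): closing angle of each arm, rad: 0 sprung fully open (59 mm wide over the grips at the origin), 0.05 at 50 mm, good for carrying, 0.10 at 41 mm, closed on the larger egg; limit 0.2. Each grip pushes outward 6 N when free, 9.5 N at 50 mm, 13 N at 41 mm: fingers keep the half-open tongs as long as they hold them narrower than free; wider, they drop
- rest: fixed wooden tongs rest: spine 150 x 30 mm, 8 mm high, with two cross bars (50 and 100 mm wide, 12 mm thick) whose tops are at 30 mm; the tongs lie loose on them, underside at 30 mm, half height at 40 mm, with free space below the black grips. Origin on the worktop below the tongs' grip point, +x the way the jaws point
- egg_large: the larger egg, loose, upright in its egg cup, light brown, blunt end down: 48 mm in diameter, 55 mm tall. Origin in the middle of its widest section, 24 mm above its lower end and 31 mm below its upper end; about 63 mm above the worktop while it stands in the cup. Mass about 65 g
- cup_large: white egg cup that carries the larger egg, loose, 45 mm tall, foot 48 mm and rim 39 mm in diameter, so jaws can close on the egg's widest part above it. Origin at the centre of its underside, z up
- egg_small: the smaller egg, same look, 36 mm in diameter, 41 mm tall, its widest section (origin) about 58 mm above the worktop; to be left in its cup
- cup_small: white egg cup that carries the smaller egg, loose, 45 mm tall, foot 48 mm, rim 31 mm in diameter. Origin at the centre of its underside, z up
- salt_shaker: salt shaker, 44 mm in diameter, 90 mm tall, loose, behind the eggs; leave alone. Origin at the centre of its underside
- mug: blue mug, 82 x 121 x 92 mm, loose, behind the eggs; leave alone. Origin at its underside
There are look-alikes about, which are no part of the job. Leave any orange look-alike of the egg_small alone. What is shaped like the cup_large but blue is not meant.

How it is judged:
On the way, in this order (a step that is already met when the one before it is completed fails the run):
1. the tongs are held in the fingers, clear above their rest, with the larger egg still in its cup (contact force between the fingers and tongs above 1 N and contact force between tongs and rest below 0.05 N and height (world z) of tongs above 0.055 m and distance of egg_large from where it was at the start of the episode below 0.02 m), for 0.2 s.
2. the jaws are closed round the larger egg while it is still at its cup (contact force between tongs and egg_large above 2 N and distance between tongs_jaws and egg_large below 0.03 m and value of joint tongs_left above 0.07 rad and horizontal distance between egg_large and cup_large below 0.03 m and height (world z) of egg_large below 0.1 m), for 0.1 s.
At the end, for the whole second after the job is handed in: The larger egg is over 145 mm above the worktop (about 80 mm higher than it stood), still, carried by the tongs' jaws alone, the tongs held by the fingers; its cup is upright within 40 mm of its place, the small egg and its cup within 30 mm, shaker and mug within 40 mm (height (world z) of egg_large above 0.145 m and contact force between tongs and egg_large above 1 N and contact force between the fingers and tongs above 1 N and distance between tongs_jaws and egg_large below 0.03 m and contact force between each of the arm, cup_large and egg_large below 0.05 N and contact force between rest and tongs below 0.05 N and linear speed of egg_large below 0.03 m/s and angle between each of cup_large, cup_small's own z axis and vertical below 0.2 rad and distance of each of cup_large, salt_shaker, mug from where it was at the start of the episode below 0.04 m and distance of each of cup_small, egg_small from where it was at the start of the episode below 0.03 m and distance between egg_small and cup_small below 0.07 m); the arm keeps its last pose, push and grip.
It fails at once if the fingers touch the larger egg (contact force between the fingers and egg_large above 0.3 N).
It fails at once if the smaller egg is disturbed (distance of egg_small from where it was at the start of the episode above 0.03 m).
It fails at once if an egg cup is knocked over (angle between any of cup_large, cup_small's own z axis and vertical above 0.5 rad).
It fails at once if the salt shaker or the mug is knocked away (distance of any of salt_shaker, mug from where it was at the start of the episode above 0.04 m).
It also fails if it takes over 35 s, if anything falls off the work surface, if the arm or the gripper's body presses on something with over 40 N, if the wrist force passes 120 N, or if a joint passes its speed limit or range.

## Working session

There is one attempt and no reset: what is moved stays moved. The work goes in short steps, Python scripts to look and compute and a shell command to move; the robot and the scene stay as the last step left them, time stands still between calls to the robot, and variables do not carry over. Pictures are saved under pics/ and viewed, at most 10 in all, crops included, and the job is handed in when it is done.

```bash
mkdir -p pics; cat > h.py <<'E'
import numpy as np, cv2
from scipy.spatial.transform import Rotation as R
from station import monitor, eyes, job, manip
def rot(a):
    a=np.array(a,float); return a if a.shape==(3,3) else R.from_quat(a).as_matrix()
def save(s,n): cv2.imwrite('pics/'+n,cv2.cvtColor(s['pixels'],cv2.COLOR_RGB2BGR))
def ray(s,u,v):
    K=np.array(s['intrinsics']);k=s['k1']
    x=np.array([(u-K[0,2])/K[0,0],(v-K[1,2])/K[1,1]]);y=x.copy()
    for _ in range(10): y=x/(1+k*(y@y))
    return np.array([y[0],y[1],1.])
def onplane(s,u,v,z):
    d=rot(s['attitude'])@ray(s,u,v);e=np.array(s['eye']);return e+d*(z-e[2])/d[2]
def bydepth(s,u,v):
    return np.array(s['eye'])+rot(s['attitude'])@ray(s,u,v)*s['depth'][int(v),int(u)]
E
python3 - <<'E'
from h import *
print(manip.nose_length,{k:v for k,v in monitor.sense().items()})
for n in('top','side'):
    s=eyes.snapshot(n);save(s,n+'.png');print(n,s['eye'],s['attitude'],s['k1'],np.array(s['intrinsics']).tolist())
E
```

```text
0.014 {'t': 0.0, 'q': array([-1.39749883e+00,  5.28515903e-01,  1.43390049e+00,  5.61898235e-06,
        1.18137189e+00, -1.78505722e-01]), 'qd': array([ 0.00061557, -0.00085407, -0.00036957,  0.00046643,  0.00145119,
        0.00042984]), 'tau': array([-1.06894498e-03, -4.42355204e+01, -1.78027350e+01, -4.43298504e-04,
        8.34307226e-03,  7.54291818e-06]), 'tcp_pos': array([ 0.21527626, -0.58603185,  0.24430359]), 'tool_rot': array([ 9.84568755e-01,  1.74994746e-01,  5.45679111e-06, -1.09780545e-03]), 'force': array([-1.06588856, -0.20751639,  0.30575357]), 'ft_torque': array([-0.02186885, -0.01006983,  0.00583462]), 'gripper_force': 0.0, 'finger_gap': 0.9959679135186341}
top [0.33376428 0.09115712 0.90800206] [-0.65145116  0.75161824 -0.07836114  0.06738647] -0.11935796032412466 [[404.3465371380762, 0.0, 286.22337531457407], [0.0, 404.3465371380762, 219.18018390539845], [0.0, 0.0, 1.0]]
side [ 0.33771759 -0.70791226  0.61850836] [ 0.87359038 -0.1159808   0.05042952 -0.46994165] -0.17067150559629404 [[495.70655908773324, 0.0, 281.8319216409115], [0.0, 495.70655908773324, 203.5378974636554], [0.0, 0.0, 1.0]]
```

View pics/top.png

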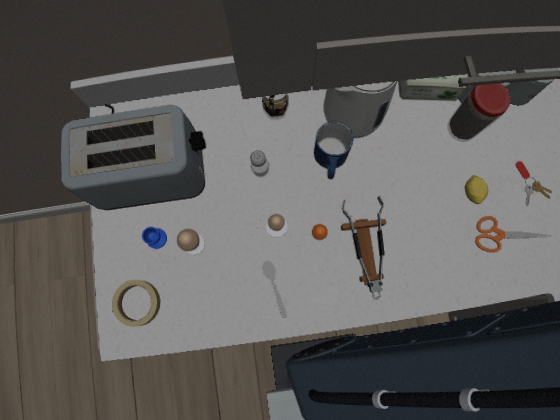

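View pics/side.png

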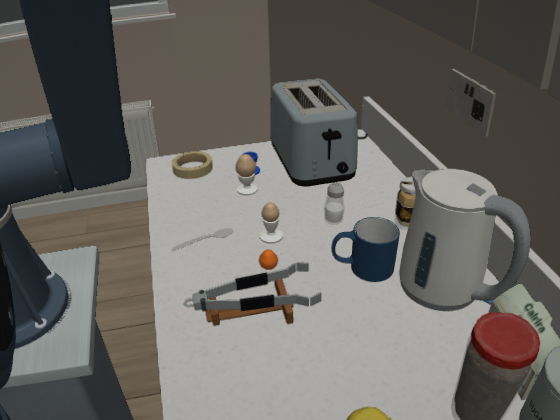

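The top view shows the large egg at (188,240) and the small egg at (277,222). The tongs lie on the rest with black grips at about (357,245) and (381,243), jaws pointing up. The blue cup (153,237) and the orange ball (320,231) are look-alikes. The side view shows the large egg at (246,166), the small one at (270,213) and the grips at (250,281) and (257,303).

```bash
python3 - <<'E'
from h import *
t=eyes.snapshot('top');s=eyes.snapshot('side')
def comps(im,box,f,minA=30):
    x0,y0,x1,y1=box;hsv=cv2.cvtColor(im,cv2.COLOR_RGB2HSV);m=np.zeros(im.shape[:2],np.uint8)
    m[y0:y1,x0:x1]=f(hsv[y0:y1,x0:x1].astype(int)).astype(np.uint8)
    n,l,st,c=cv2.connectedComponentsWithStats(m)
    return [(c[i],st[i],l==i) for i in range(1,n) if st[i,4]>=minA]
egg=lambda h:(h[...,0]<20)&(h[...,1]>70)&(h[...,1]<190)&(h[...,2]>60)
for nm,im,boxes,z in(('top',t,{'L':(165,215,215,265),'S':(262,205,292,236)},.0),('side',s,{'L':(230,148,262,182),'S':(258,198,285,226)},0)):
    for k,b in boxes.items():
        for c,st,_ in comps(im['pixels'],b,egg):
            print(nm,k,c.round(1),st,onplane(im,*c,.066 if k=='L' else .06).round(4),bydepth(im,*c).round(4))
black=lambda h:(h[...,2]<45)
for c,st,m in comps(t['pixels'],(335,215,400,285),black):
    r=cv2.minAreaRect(np.argwhere(m)[:,::-1].astype(np.float32));print('grip',c,st,r,onplane(t,*c,.05).round(4))
for nm,u,v,z in(('hinge',372,283,.05),('jawL',346,205,.05),('jawR',380,202,.05),('salt',258,156,.09),('mug',333,138,.092),('blue',152,235,.045),('orange',320,231,.02),('toastercornerR',205,190,0),('toaster corner top',188,110,.18),('toaster topfront',180,178,.17),('toaster topfrontL',73,180,.17),('tape',135,303,.02),('shaker',258,156,.09)):
    print(nm,onplane(t,u,v,z).round(3), bydepth(t,u,v).round(3))
big=cv2.resize(t['pixels'][190:300,130:400],None,fx=2.9,fy=2.9,interpolation=cv2.INTER_CUBIC)
cv2.imwrite('pics/crop.png',cv2.cvtColor(cv2.convertScaleAbs(big,alpha=1.5),cv2.COLOR_RGB2BGR))
E
```

```text
top L [187.7 239.6] [177 230  22  20 331] [0.4947 0.2785 0.066 ] [0.4898 0.2729 0.0913]
top S [275.8 221.8] [269 215  15  15 167] [0.5075 0.0881 0.06  ] [0.5033 0.0882 0.0802]
side L [245.3 165.7] [236 155  20  22 323] [0.4935 0.2756 0.066 ] [0.4909 0.2591 0.0752]
side S [270.  212.2] [262 203  17  19 234] [0.5065 0.0857 0.06  ] [0.5038 0.0732 0.0688]
grip [380.08888889 242.74074074] [375 221   9  46 135] ((379.8891906738281, 243.3915557861328), (44.91117858886719, 5.25376033782959), 83.04703521728516) [ 0.4319 -0.1282  0.05  ]
grip [356.63106796 245.02912621] [353 233   8  26 103] ((356.673095703125, 245.36541748046875), (25.69120979309082, 3.9223225116729736), 78.69007110595703) [ 0.4344 -0.0768  0.05  ]
hinge [ 0.35  -0.095  0.05 ] [ 0.35  -0.095  0.05 ]
jawL [ 0.525 -0.069  0.05 ] [ 0.537 -0.079 -0.003]
jawR [ 0.521 -0.145  0.05 ] [ 0.523 -0.148  0.039]
salt [0.649 0.106 0.09 ] [0.65  0.106 0.088]
mug [ 0.667 -0.06   0.092] [ 0.7   -0.075  0.012]
blue [0.52  0.361 0.045] [0.524 0.367 0.027]
orange [ 0.481 -0.007  0.02 ] [ 0.478 -0.005  0.039]
toastercornerR [0.619 0.242 0.   ] [ 0.619  0.242 -0.   ]
toaster corner top [0.732 0.23  0.18 ] [ 0.831  0.265 -0.001]
toaster topfront [0.596 0.259 0.17 ] [0.606 0.265 0.144]
toaster topfrontL [0.625 0.475 0.17 ] [0.623 0.471 0.177]
tape [0.379 0.42  0.02 ] [ 0.38   0.427 -0.   ]
shaker [0.649 0.106 0.09 ] [0.65  0.106 0.088]
```

View pics/crop.png

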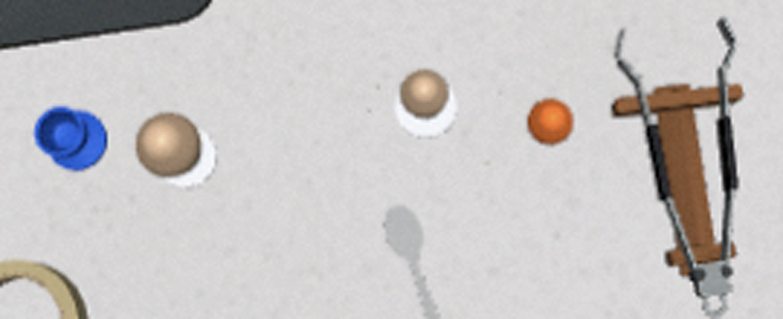

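The crop confirms the targets: the egg at crop (168,145), in the white cup, is the larger one and the one meant. The egg at crop (424,93) is smaller, the orange ball and blue cup are look-alikes. Next I go above the tongs and look from close by.

```bash
python3 -m pendant '[[[0.0387,-0.0395,0,0,0,0,1],[0.0387,-0.0395,0,0,0,0,1],[0.0387,-0.0395,0,0,0,0,1],[0.0387,-0.0395,0,0,0,0,1],[0.0387,-0.0395,0,0,0,0,1],[0.0387,-0.0395,0,0,0,0,1],[0.0387,-0.0395,0,0,0,0,1],[0.0387,-0.0395,0,0,0,0,1],[0.0387,-0.0395,0,0,0,0,1],[0.0387,-0.0395,0,0,0,0,1],[0.0387,-0.0395,0,0,0,0,1],[0.0387,-0.0395,0,0,0,0,1],[0,0,0,0,0,1,1],[0,0,0,0,0,1,1],[0,0,0,0,0,1,1],[0,0,0,0,0,0.5,1],[0,0,0,0,0,0,1],[0,0,0,0,0,0,1]]]' 25
python3 - <<'E'
from h import *
s=eyes.snapshot('wrist');save(s,'w1.png');st=monitor.sense();print(st['tcp_pos'],R.from_quat(st['tool_rot']).as_matrix().round(3),st['q'],s['eye'])
E
```

```text
t: 2.0
tcp_pos: [0.4334, -0.1027, 0.2453]
tool_rot: [0.999, -0.033, -0.0, -0.0]
force: [-0.0, -0.7, 0.6]
finger_gap: 1.0
gripper_force: 0.0
[ 0.43343696 -0.10273065  0.24529374] [[ 0.998 -0.067 -0.   ]
 [-0.067 -0.998  0.   ]
 [-0.     0.    -1.   ]] [-4.84540501e-01  2.86890247e-01  1.86417936e+00 -4.02471350e-05
  9.90591291e-01  1.15340303e+00] [ 0.5137654  -0.1081999   0.37370941]
```

View pics/w1.png

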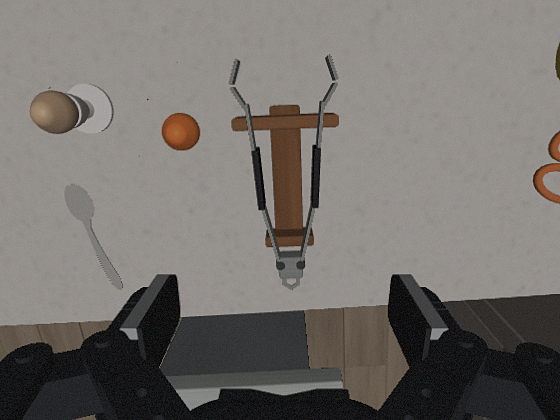

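The wrist view shows the left grip centred at (258,178), the right at (316,177), the hinge pins at (281,266) and (300,265), and the jaws at (235,72) and (332,68).

```bash
python3 - <<'E'
from h import *
s=eyes.snapshot('wrist')
P=lambda u,v,z:onplane(s,u,v,z)[:2]
gl,gr=P(258,178,.052),P(316,177,.052);h=(P(281,266,.05)+P(300,265,.05))/2;j=(P(234,72,.05)+P(333,68,.05))/2
g=(gl+gr)/2;d=j-h
print(gl,gr,g,h,j,np.linalg.norm(gl-gr),np.arctan2(d[1],d[0]),np.linalg.norm(g-h),np.arctan2(*(gl-gr)))
st=monitor.sense();M=R.from_quat(st['tool_rot']).as_matrix()
print('move tool',M.T@(np.r_[g,.045]-st['tcp_pos'])/.8)
E
```

```text
[ 0.43857358 -0.0802806 ] [ 0.43592654 -0.13274707] [ 0.43725006 -0.10651384] [ 0.34773918 -0.10417765] [ 0.52896248 -0.10953036] 0.05253319785428296 -0.029527971647940108 0.08954135953657935 0.05040937340919959
move tool [0.00510486 0.00439017 0.25036902]
```

```bash
python3 -m pendant '[[[0.0051,0.0044,0.0500,0,0,-0.2,1],[0,0,0.055,0,0,0,1],[0,0,0.055,0,0,0,1],[0,0,0.055,0,0,0,1],[0,0,0.035,0,0,0,1],[0,0,0.015,0,0,0,1],[0,0,0,0,0,0,1],[0,0,0,0,0,0,1],[0,0,0,0,0,0,0.58],[0,0,0,0,0,0,0.58],[0,0,0,0,0,0,0.58],[0,0,0,0,0,0,0.58],[0,0,0,0,0,0,0.58],[0,0,0,0,0,0,0.58]]]' 30
python3 - <<'E'
from h import *
s=eyes.snapshot('wrist');save(s,'w2.png')
E
```

```text
t: 3.5
tcp_pos: [0.4385, -0.1071, 0.0352]
tool_rot: [1.0, -0.022, 0.002, 0.001]
force: [0.6, 0.2, 9.5]
finger_gap: 0.584
gripper_force: 12.4
```

View pics/w2.png

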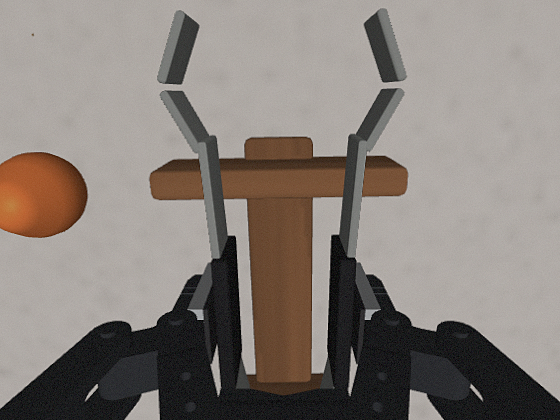

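The wrist view shows the pads seated on both black grips (about (215,320) and (362,320)), with the tongs partly closed. Now I lift.

```bash
python3 -m pendant '[[[0,0,-0.01,0,0,0,0.58],[0,0,-0.02,0,0,0,0.58],[0,0,-0.03,0,0,0,0.58],[0,0,-0.03,0,0,0,0.58],[0,0,-0.03,0,0,0,0.58],[0,0,-0.03,0,0,0,0.58],[0,0,-0.015,0,0,0,0.58],[0,0,0,0,0,0,0.58],[0,0,0,0,0,0,0.58],[0,0,0,0,0,0,0.58]]]'
python3 - <<'E'
from h import *
s=eyes.snapshot('wrist');save(s,'w3.png');st=monitor.sense()
s2=eyes.snapshot('side');save(s2,'s3.png')
print(st['tcp_pos'],R.from_quat(st['tool_rot']).as_matrix().round(3))
a=s['pixels'][:,:400];b=s2['pixels'][130:350,150:400]
b=cv2.resize(b,(477,420));cv2.imwrite('pics/c3.png',cv2.cvtColor(np.hstack([a[:,100:],b]),cv2.COLOR_RGB2BGR))
E
```

```text
t: 4.55
tcp_pos: [0.4367, -0.1062, 0.1648]
tool_rot: [1.0, -0.022, -0.001, -0.0]
force: [0.4, 0.0, -1.2]
finger_gap: 0.578
gripper_force: 9.2
[ 0.43667735 -0.10616765  0.16462067] [[ 0.999 -0.044 -0.002]
 [-0.044 -0.999  0.001]
 [-0.002 -0.001 -1.   ]]
```

View pics/c3.png

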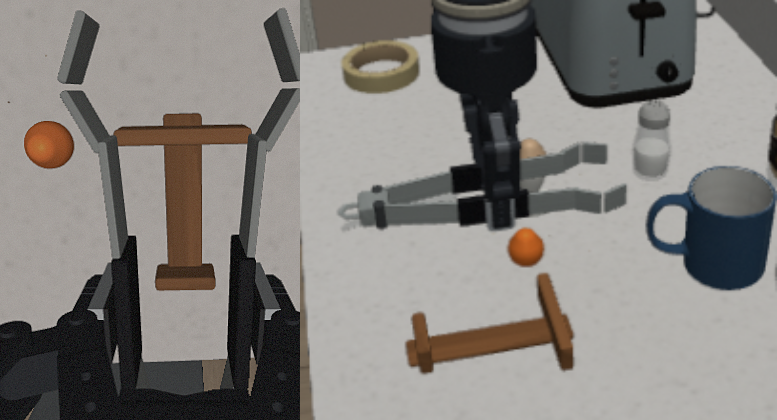

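The tongs are held level and clear of the rest: jaw tips at (180,48) and (385,45) in the full wrist frame, rest empty below. Now I move over the larger egg.

```bash
python3 -m pendant '[[[-0.002,-0.02,0,0,0,0,0.58],[-0.0046,-0.04,0,0,0,0,0.58],[-0.0046,-0.04,0,0,0,0,0.58],[-0.0046,-0.04,0,0,0,0,0.58],[-0.0046,-0.04,0,0,0,0,0.58],[-0.0046,-0.04,0,0,0,0,0.58],[-0.0046,-0.04,0,0,0,0,0.58],[-0.0046,-0.04,0,0,0,0,0.58],[-0.0046,-0.04,0,0,0,0,0.58],[-0.0046,-0.04,0,0,0,0,0.58],[-0.0046,-0.04,0,0,0,0,0.58],[-0.0046,-0.04,0,0,0,0,0.58],[-0.0046,-0.04,0,0,0,0,0.58],[0,-0.02,0,0,0,0,0.58],[0,0,0,0,0,0,0.58],[0,0,0,0,0,0,0.58]]]'
python3 - <<'E'
from h import *
s=eyes.snapshot('wrist');save(s,'w4.png');st=monitor.sense()
M=R.from_quat(st['tool_rot']).as_matrix();z=st['tcp_pos'][2]
print(st['tcp_pos'],M.round(3),s['eye'])
j=(onplane(s,180,48,z+.015)+onplane(s,385,45,z+.015))/2
print('jaw',j,M.T@(j-st['tcp_pos']),'move',M.T@(np.r_[.494,.277,0]-j))
E
```

```text
t: 6.25
tcp_pos: [0.4096, 0.3105, 0.1647]
tool_rot: [1.0, -0.022, -0.001, 0.001]
force: [-0.2, -0.2, -2.0]
finger_gap: 0.581
gripper_force: 9.2
[0.4096266  0.3101128  0.16478278] [[ 0.999 -0.044 -0.002]
 [-0.044 -0.999 -0.001]
 [-0.001  0.001 -1.   ]] [0.49017026 0.30703935 0.2929585 ]
jaw [0.50176369 0.30657052 0.17978278] [ 0.09218115 -0.00054027 -0.01513719] move [-0.00617438  0.02965057  0.17983119]
```

View pics/w4.png

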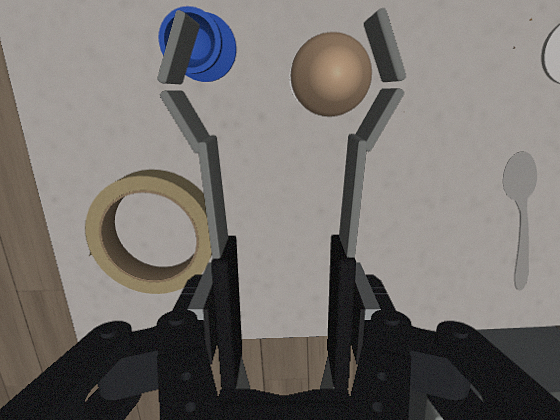

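The wrist view shows the egg at (332,74), about 80 px wide. Each V's apex is at row 85, at (162,85) and (404,85), so the jaw centre is at row 85. The blue cup sits at (197,43). I overshot in y by about 30 mm, so I work out the correction.

```bash
python3 - <<'E'
from h import *
s=eyes.snapshot('wrist');st=monitor.sense()
M=R.from_quat(st['tool_rot']).as_matrix();z=st['tcp_pos'][2]
h=cv2.cvtColor(s['pixels'],cv2.COLOR_RGB2HSV).astype(int)
m=((h[...,0]<20)&(h[...,1]>70)&(h[...,1]<190)&(h[...,2]>60)).astype(np.uint8);m[:,:270]=0;m[:,380:]=0;m[130:]=0
c,r=cv2.minEnclosingCircle(np.argwhere(m)[:,::-1].astype(np.float32))
e=onplane(s,*c,.066)
a,b=onplane(s,163,86,z+.015),onplane(s,405,85,z+.015);j=(a+b)/2
print(c,r,e,j,np.linalg.norm(a-b),M.T@(j-st['tcp_pos']),'move',M.T@(e-j),M.T@(np.r_[.4945,.277,.066]-j))
E
```

```text
(330.0, 74.0) 42.0595817565918 [0.49708135 0.27830232 0.066     ] [0.49111538 0.30604963 0.17991881] 0.0717139074127477 [ 0.08147091  0.00017918 -0.01510935] move [0.00736901 0.02732363 0.1139391 ] [0.00484926 0.02874145 0.11394404]
```

```bash
python3 -m pendant '[[[0.003,0.0175,0,0,0,0,0.58],[0.003,0.0175,0,0,0,0,0.58],[0,0,0.02,0,0,0,0.58],[0,0,0.024,0,0,0,0.58],[0,0,0,0,0,0,0.58],[0,0,0,0,0,0,0.58],[0,0,0,0,0,0,0.58]]]'
python3 - <<'E'
from h import *
s=eyes.snapshot('wrist');save(s,'w5.png');st=monitor.sense()
M=R.from_quat(st['tool_rot']).as_matrix();z=st['tcp_pos'][2]
h=cv2.cvtColor(s['pixels'],cv2.COLOR_RGB2HSV).astype(int)
m=((h[...,0]<20)&(h[...,1]>70)&(h[...,1]<190)&(h[...,2]>60)).astype(np.uint8);m[:,:190]=0;m[:,380:]=0;m[160:]=0
c,r=cv2.minEnclosingCircle(np.argwhere(m)[:,::-1].astype(np.float32))
e=onplane(s,*c,.066)
a,b=onplane(s,163,86,z+.015),onplane(s,405,85,z+.015);j=(a+b)/2
print(st['tcp_pos'],c,r,e,j,'move',M.T@(e-j))
E
```

```text
t: 7.05
tcp_pos: [0.4142, 0.2826, 0.1309]
tool_rot: [1.0, -0.022, 0.001, -0.0]
force: [0.1, 0.1, -0.6]
finger_gap: 0.583
gripper_force: 9.2
[0.41417572 0.2827793  0.13095921] (284.34881591796875, 83.47612762451172) 48.08880615234375 [0.4973234  0.27806046 0.066     ] [0.49566452 0.27845592 0.14595921] move [0.00155693 0.00037015 0.07996138]
```

View pics/w5.png

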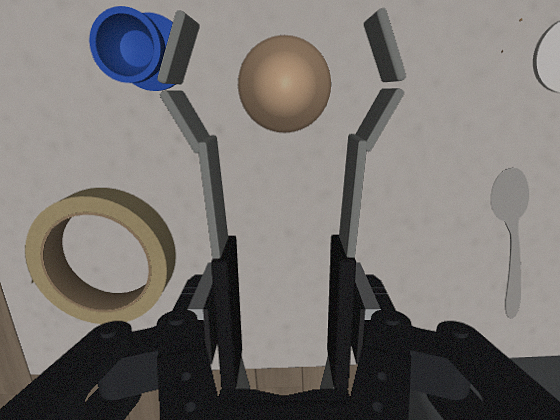

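The egg at (284,84) is centred between the jaws (162 to 404, row 85), so I descend and close.

```bash
python3 -m pendant '[[[0.002,0,0.015,0,0,0,0.58],[0,0,0.02,0,0,0,0.58],[0,0,0.02,0,0,0,0.58],[0,0,0.02,0,0,0,0.58],[0,0,0.0165,0,0,0,0.58],[0,0,0,0,0,0,0.58],[0,0,0,0,0,0,0.58]]]'
python3 -m pendant '[[[0,0,0,0,0,0,0.55],[0,0,0,0,0,0,0.52],[0,0,0,0,0,0,0.49],[0,0,0,0,0,0,0.46],[0,0,0,0,0,0,0.43],[0,0,0,0,0,0,0.4],[0,0,0,0,0,0,0.4],[0,0,0,0,0,0,0.4],[0,0,0,0,0,0,0.4]]]' 45
python3 - <<'E'
from h import *
s=eyes.snapshot('wrist');save(s,'w6.png')
E
```

```text
t: 7.8
tcp_pos: [0.4151, 0.2829, 0.0567]
tool_rot: [1.0, -0.022, -0.0, 0.0]
force: [0.0, 1.2, -1.3]
finger_gap: 0.582
gripper_force: 9.2
t: 8.7
tcp_pos: [0.4152, 0.2828, 0.057]
tool_rot: [1.0, -0.022, 0.0, 0.0]
force: [-1.3, -0.9, 1.2]
finger_gap: 0.466
gripper_force: 45.7
```

View pics/w6.png

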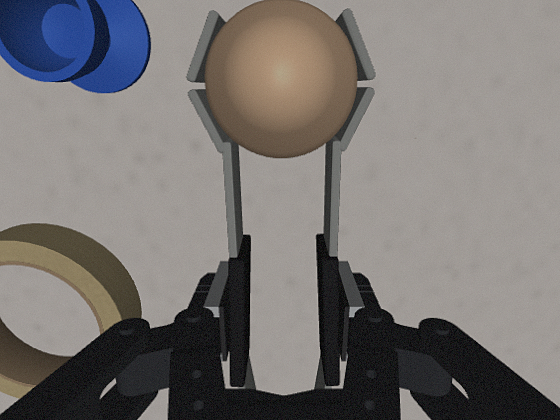

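The jaws are closed on the egg at (282,78), touching on both sides, and the grip is stalled at 45 N. Now I lift 125 mm.

```bash
python3 -m pendant '[[[0,0,-0.008,0,0,0,0.4],[0,0,-0.015,0,0,0,0.4],[0,0,-0.02,0,0,0,0.4],[0,0,-0.02,0,0,0,0.4],[0,0,-0.02,0,0,0,0.4],[0,0,-0.02,0,0,0,0.4],[0,0,-0.02,0,0,0,0.4],[0,0,-0.02,0,0,0,0.4],[0,0,-0.012,0,0,0,0.4],[0,0,0,0,0,0,0.4],[0,0,0,0,0,0,0.4],[0,0,0,0,0,0,0.4],[0,0,0,0,0,0,0.4],[0,0,0,0,0,0,0.4],[0,0,0,0,0,0,0.4]]]'
python3 - <<'E'
from h import *
s=eyes.snapshot('side');a=s['pixels'][60:270,120:400]
cv2.imwrite('pics/s7.png',cv2.cvtColor(cv2.resize(a,(760,570)),cv2.COLOR_RGB2BGR))
E
```

```text
t: 10.25
tcp_pos: [0.415, 0.2828, 0.1805]
tool_rot: [1.0, -0.022, -0.0, 0.0]
force: [0.8, 0.0, -1.4]
finger_gap: 0.466
gripper_force: 45.7
```

View pics/s7.png

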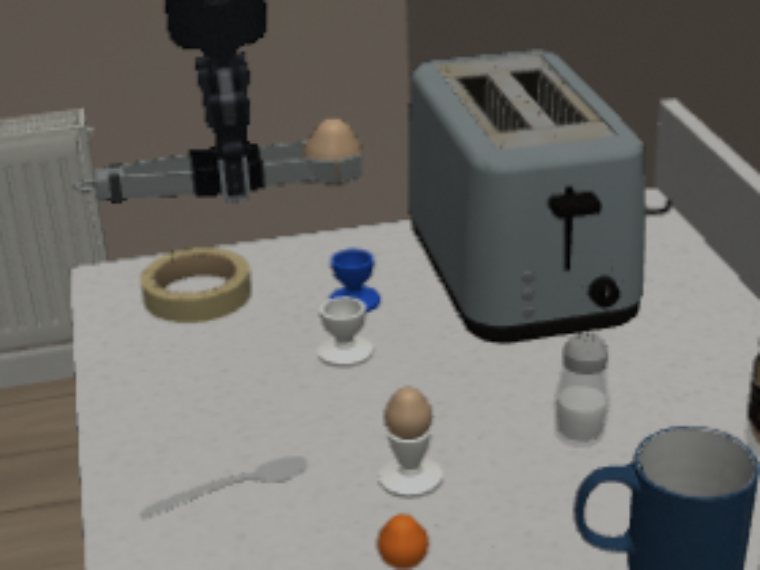

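The egg is held in the jaws at crop (333,150). Its cup stands empty and upright at (344,330), and the small egg, shaker and mug are untouched. I hand in.

```bash
python3 -c "
from station import job,monitor
print(abs(monitor.sense()['qd']).max(),job.sign_off())"
```

```text
the job is handed in; nothing more can be done
0.003967910625887876 None
```

The larger egg was lifted about 12 cm out of its cup and is held still in the closed tongs, with the other items left standing; the job is handed in and no verdict came back.

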